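# Lashing runner round the bent rail

## Robot

A 6-joint arm with a two-finger parallel gripper is mounted at the origin on a cart in front of the work surface, level with it; the furniture and walls round the work are solid. World frame = base frame: x ahead of the robot, y to its left, z up, the work surface at z = 0. Lengths are in mm, angles in rad, forces in N, time in s.
With the tool pointing down it reaches from about 375 to 750 mm from the base axis. Payload 9 kg.
Tool frame: the origin (TCP) lies midway between the tips of the shut fingers; the grasp point (between the pads) lies 19 mm behind it (r.tcp_to_grasp is the distance from the TCP to the grasp point, in mm); z points along the fingers, y is the line along which they close (so a half turn about z gives the same grasp; the last joint's range is limited). The gripper opens to 85 mm and grips with 20 to 120 N. Pads are 22 mm wide; open, the fingers measure 114 mm over their backs; the gripper's body (76 mm by 85 mm) begins 54 mm behind the grasp point. The pads swing forward as they close: fully open they stand 13 mm farther back than shut.
Start: joints at [1.057, 0.104, 0.097, 1.564, 0, 1.353], TCP at [174.907, 573.972, 231.331] pointing down, gripper open.
Joint ranges: [-2.99, 2.99], [-0.84, 1.86], [-1.1, 1.16], [-1.84, 2.11], [-1.51, 1.56], [-3.14, 3.14]. Speed limits (rad/s): [2.22, 2.22, 2.57, 3.14, 3.14, 3.14].

## Interface

Orientations are given as a unit quaternion [w, x, y, z].
In Python, from plant import sense, optics, order, nets, r gives the robot as it stands.
- The arm moves only by the tool jog_arm, never from a script. Its argument "deltas" is a list of rows, each an object of numbers: "hand": the closure, from 0 (fully open) to 1 (shut); "dx", "dy", "dz": the shift along the world's x, y, z in m; "turn": the turn about the world's z in rad. In form: [{"hand": .., "dx": .., "dy": .., "dz": .., "turn": ..}, ...]. A call has 1 to 10 rows; each row shifts and turns the commanded pose from where the row before left it; what a row does not reach is not made up. A row lasts 1/8 s, in which the tool goes at most 62.5 mm and 10.7 degrees, less where a joint would pass 70% of its speed; a pose out of reach is approached as far as the arm can. A call with a gripper value outside its range is refused whole. The fingers move at their own pace and stop on an object; "newtons" is the grip in N (left out, the last holds). Time passes only in rows, so rows that do not move let the fingers close. It gives the time, the measured TCP pose, the force, the opening and the grip force at its end, in the units of the state.
- sense(): the state, without advancing time (a new reading comes with each control period).
- optics.read_camera(name): name is "scene" or "top" or "wrist"; returns a dict with "image" (480x640x3 uint8, red, green, blue), "range_z" (480x640 float32, mm along the optical axis (not along the pixel's ray), 0 where there is no reading), "fx", "fy", "cx", "cy" (pixels), "R" (3x3) and "t" (3): a world point X has camera coordinates R X + t. Camera axes: x right, y down, z forward; pixel columns grow to the right and rows downward; lengths in mm; the calibration is good to about 2 mm. A picture is of the moment at which its call begins.
- order.hand_in(): hands the job in; it is judged then, once.
Trained networks look in a picture, given as the dict that the camera call returned (one of the last four; its "shot" number tells which), for a name from the list of things; names that differ only in an ending like _2 or _b are one class to them, and where a whole thing is asked for, a point or a joint stands for the part that bears it (a point fixed in the world has none). Each returns a list of dicts, best first, with "confidence" (0 to 1); they miss things now and then, are a little off and sometimes report something else, mostly with a low value. They report only what shows in the picture. A call takes as long as a camera call. They do not tell look-alikes from the thing itself.
- nets.search_frame(query, picture): "position" ([x, y, z] in mm, in world coordinates, good to about 4 mm: the middle of the surface that is visible of it).
- nets.outline_of(query, picture): "region" (480x640 bool, what is visible of it).
- nets.tip_of(query, picture): "position" ([x, y, z] in mm, in world coordinates, good to about 4 mm: a listed point, or the origin of a listed thing).
The state is a dict: "time_s": time; "q": joint angles; "joint_vel": joint speeds; "effort": joint torques, N m; "position": TCP position; "eef_rot": TCP orientation; "contact_force": force on the tool from outside, world axes, zero at the start; "wrist_torque": the same for the moment, N m; "grip_width": finger opening in mm; "grasp_force": force on a finger pad.
Only numpy, scipy, OpenCV 4.12 (cv2) and the standard library are available. Lean on these libraries where they do the work, as an engineer would, in place of code of your own. Each camera call takes 0.05 s, during which the arm holds its last target. There are 200 camera calls.

## Task

Take the sliding lashing runner on the bent rail (the one with two corners) by the black tab on top and slide it along the bar, round both bends, until it is up against the round stop disc at the far end; then let go of it so that it hangs on the bar with its tab upright. Leave the runner on the short straight rail where it is.

Things in the scene. Friction and masses are not known exactly. Their poses are not given: they have to be found in the camera images.
- runner_grip (a point): Runner to move: middle of its black tab, 14 (x, across bar) x 22 (y, along bar, towards stop) x 44 mm tall, top 18 above, foot 26 below. Under it a steel ring round the bar (centre 55 below; 50 outside, bore 32, 12 thick) with a loop to 50 below ring centre. 0.14-0.28 kg, slides freely. Hangs, ring centre 10 below the bar's axis; lifted 10 mm it has 10 mm play all round. Turn with the bends.
- bent_rail: Fixed board 190 (x) x 330 (y) x 18 mm; origin under its centre at table height, z up. Carries a level steel bar, 12 thick, axis 95 above table, running (x, y in mm) (-35,-145), corner (-35,-35), corner (35,35), end (35,145); corners' radius 35; ends turn down to the board. Runner starts at y -110 to -65. A 51 mm bolt and a flat box are fixed on the board, clear of the bar.
- stop (a point): Centre of the face, towards the runner, of the stop disc: dark steel, 40 mm diameter, 8 mm thick, on the bar's last straight at (35, 111, 95) mm in the bent rail's frame; axes as the rail's. With the runner against it the ring's centre (and upright tab's middle) is 6 mm before this face.
- spare_grip (a point): The same point on a like runner, which hangs on the short straight rail at the right (bar as high, with a like stop disc, on a board 90 x 290 mm). To be left alone.
Not all that is in view belongs to the job. Leave any orange or pink look-alike of the part that bears runner_grip alone.

How it is judged:
By the outcome, as a careful person would: the job done as asked, in the order asked, and still so for the second after the job is handed in, with the robot touching nothing.
It also fails if it takes over 38 s, if anything falls off the work surface, if the arm or the gripper's body presses on something with over 40 N, if the wrist force passes 120 N, or if a joint passes its speed limit or range.

## Working session

There is one attempt and no reset: what is moved stays moved. The work goes in short steps, Python scripts to look and compute and a tool call to move; the robot and the scene stay as the last step left them, time stands still between calls to the robot, and variables do not carry over. Pictures are saved under pics/ and viewed, at most 10 in all, crops included, and the job is handed in when it is done.

Besides the shell and the picture viewer there is one more tool, called after "Request:" by a JSON object that holds its "name" and its "arguments". jog_arm: Moves the arm, as the interface text tells. Its arguments: {"type":"object","properties":{"deltas":{"type":"array"},"newtons":{"type":"number"}},"required":["deltas"]}

```bash
mkdir -p pics
python3 - <<'E'
from plant import sense, optics, order, nets, r
import cv2, numpy as np
s=sense();print(s['time_s'],s['position'],s['eef_rot'],s['contact_force'])
ims=[]
for c in ['scene','top']:
    p=optics.read_camera(c)
    ims.append(p['image'])
    for q in ['runner_grip','spare_grip','stop','bent_rail']:
        print(c,q,[(np.round(d['position'],0),round(d['confidence'],2)) for d in nets.tip_of(q,p)])
    cv2.imwrite(f'pics/{c}.png',p['image'][:,:,::-1])
E
```

```text
0.0 [174.70842375 573.64084059 230.52197555] [-2.49397336e-04  1.47356927e-01  9.89083149e-01 -6.31705568e-04] [-0.42621573  0.6392403  -0.26714679]
scene runner_grip [(array([495., -85., 143.]), 0.93), (array([703., -19., 106.]), 0.88), (array([ 712., -111.,  105.]), 0.57)]
scene spare_grip [(array([ 607., -293.,  139.]), 0.56)]
scene stop [(array([557., 133.,  96.]), 0.98)]
scene bent_rail [(array([524.,  21.,   3.]), 0.92)]
top runner_grip [(array([498., -90., 138.]), 0.7), (array([702., -18., 105.]), 0.7), (array([ 711., -117.,  105.]), 0.53)]
top spare_grip [(array([ 603., -297.,  136.]), 0.61)]
top stop [(array([554., 126.,  95.]), 0.85)]
top bent_rail [(array([525.,  18.,   5.]), 0.76)]
```

View pics/scene.png

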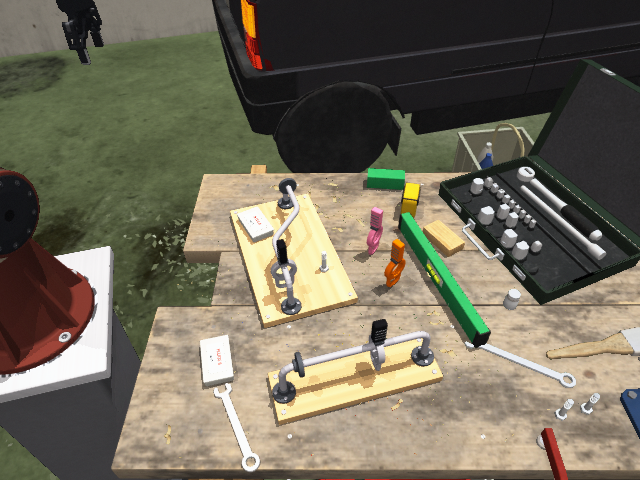

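View pics/top.png

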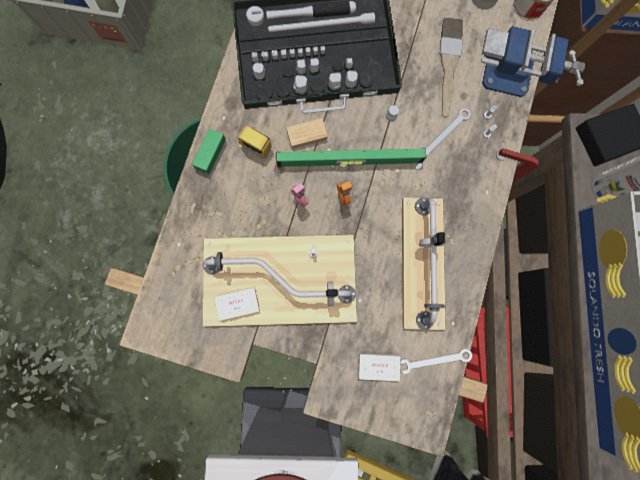

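The top view shows the bent rail's board around px (280,280). Its black-tabbed runner is near (333,293) and the stop disc at the left end, (212,264). The look-alikes are the pink runner (300,194), the orange runner (345,192) and the spare on the short rail (433,240). I choose the one at (333,293), because it has a black tab and sits on the bent bar.

```bash
cat > h.py <<'E'
import numpy as np, cv2
def world(p):
    v,u=np.mgrid[0:480,0:640]; z=p['range_z'].astype(float)
    c=np.stack([(u-p['cx'])/p['fx']*z,(v-p['cy'])/p['fy']*z,z],-1)
    W=(c-p['t'])@p['R']; W[z<=0]=np.nan
    return W
E
python3 - <<'E'
from plant import sense, optics, nets
from h import *
for c in ['top','scene']:
    p=optics.read_camera(c); W=world(p)
    x,y,z=W[...,0],W[...,1],W[...,2]
    near=(abs(x-524)<125)&(abs(y-20)<190)
    b=near&(abs(z-18)<7)
    b=cv2.morphologyEx(b.astype(np.uint8),cv2.MORPH_OPEN,np.ones((3,3)))>0
    print(c,'board',cv2.minAreaRect(W[b][:,:2].astype(np.float32)),'z',np.median(z[b]))
    bar=near&(z>88)&(z<106)
    P=W[bar]
    for lo,hi in [(-70,-25),(70,115)]:
        m=(P[:,1]-20>lo)&(P[:,1]-20<hi)
        Q=P[m]
        if len(Q)>5: print('bar',lo,hi,len(Q),Q.mean(0).round(1),np.polyfit(Q[:,1],Q[:,0],1).round(3))
    t=near&(z>120)&(z<175); T=W[t]; print('tab',len(T),np.median(T,0).round(1),T.min(0).round(),T.max(0).round())
    if c=='top': cv2.imwrite('pics/crop.png',cv2.resize(p['image'][230:330,195:365,::-1],None,fx=4,fy=4))
E
```

```text
top board ((523.6002807617188, 19.164016723632812), (190.40045166015625, 330.7059631347656), 3.22702693939209) z 16.663044569165457
bar -70 -25 141 [493.4 -26.2  98.1] [2.25000e-01 4.99329e+02]
bar 70 115 148 [551.9 115.2  98.4] [-1.09000e-01  5.64391e+02]
tab 100 [493.8 -87.2 155.4] [486. -98. 123.] [501. -78. 159.]
scene board ((525.4144287109375, 20.1788330078125), (190.6485595703125, 334.625), 3.1488280296325684) z 18.8487310757332
bar -70 -25 93 [495.3 -23.1 100.6] [3.66000e-01 5.03757e+02]
bar 70 115 135 [552.6 121.8  99.2] [-9.90000e-02  5.64673e+02]
tab 196 [495.1 -96.9 146.8] [ 488. -101.  120.] [504. -77. 160.]
```

View pics/crop.png

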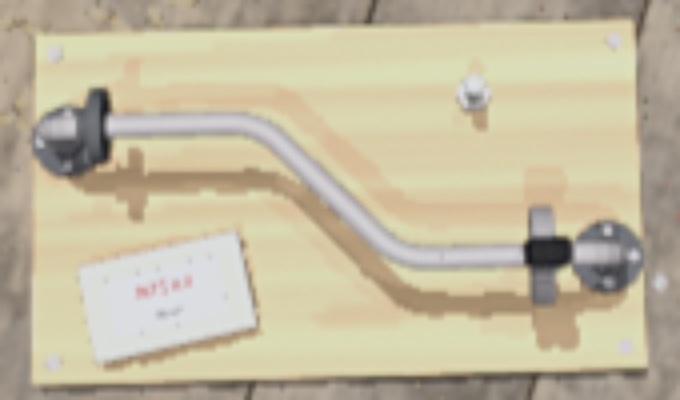

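Confirmed by the crop: the black tab is at (548,250), the stop disc at (97,125), and nothing lies across the bar. The rail's origin is about (524.5, 19.7) and its yaw about 3.2°.

Request:
{"name": "jog_arm", "arguments": {"deltas": [{"hand": 0.3,"dx": 0.0214,"dy": -0.0442,"dz": 0.001,"turn": -0.0813},{"hand": 0.3,"dx": 0.0214,"dy": -0.0442,"dz": 0.001,"turn": -0.0813},{"hand": 0.3,"dx": 0.0214,"dy": -0.0442,"dz": 0.001,"turn": -0.0813},{"hand": 0.3,"dx": 0.0214,"dy": -0.0442,"dz": 0.001,"turn": -0.0813},{"hand": 0.3,"dx": 0.0214,"dy": -0.0442,"dz": 0.001,"turn": -0.0813},{"hand": 0.3,"dx": 0.0214,"dy": -0.0442,"dz": 0.001,"turn": -0.0813},{"hand": 0.3,"dx": 0.0214,"dy": -0.0442,"dz": 0.001,"turn": -0.0813},{"hand": 0.3,"dx": 0.0214,"dy": -0.0442,"dz": 0.001,"turn": -0.0813},{"hand": 0.3,"dx": 0.0214,"dy": -0.0442,"dz": 0.001,"turn": -0.0813},{"hand": 0.3,"dx": 0.0214,"dy": -0.0442,"dz": 0.001,"turn": -0.0813}]}}

```text
time_s: 1.85
position: [389.4, 130.5, 241.6]
eef_rot: [0.0, 0.528, 0.85, 0.0]
contact_force: [1.1, 0.5, 0.5]
grip_width: 60.0
grasp_force: 0.0
```

Request:
{"name": "jog_arm", "arguments": {"deltas": [{"hand": 0.3,"dx": 0.0214,"dy": -0.0442,"dz": 0.001,"turn": -0.0813},{"hand": 0.3,"dx": 0.0214,"dy": -0.0442,"dz": 0.001,"turn": -0.0813},{"hand": 0.3,"dx": 0.0214,"dy": -0.0442,"dz": 0.001,"turn": -0.0813},{"hand": 0.3,"dx": 0.0214,"dy": -0.0442,"dz": 0.001,"turn": -0.0813},{"hand": 0.3,"dx": 0.0214,"dy": -0.0442,"dz": 0.001,"turn": -0.0813},{"hand": 0.3},{"hand": 0.3}]}}

```text
schema error: expected keys hand, dx, dy, dz, turn
```

```bash
cat > look.py <<'E'
from plant import sense, optics, nets
from h import *
import sys
s=sense(); w,a,b,c=s['eef_rot']
ang=np.degrees(2*np.arctan2(b,a))-90
print(round(s['time_s'],2),s['position'].round(1) if hasattr(s['position'],'round') else s['position'],'close angle',round(ang,2),s['grip_width'],np.round(s['contact_force'],1),s['grasp_force'])
p=optics.read_camera(sys.argv[1]); W=world(p)
for q in ['runner_grip','stop']: print(q,[(np.round(d['position'],1),round(d['confidence'],2)) for d in nets.tip_of(q,p)])
cv2.imwrite('pics/'+sys.argv[2],p['image'][:,:,::-1])
z=W[...,2];dark=p['image'].max(-1)<70
m=dark&(abs(W[...,0]-495)<40)&(abs(W[...,1]+89)<40)&(z>152)&(z<170)
T=W[m]
if len(T)>20: print('tabtop',len(T),T.mean(0).round(1),np.percentile(T,[2,98],0).round(1), cv2.minAreaRect(T[:,:2].astype(np.float32)))
E
python3 look.py wrist w1.png
```

```text
1.85 [389.4 130.5 241.6] close angle 26.32 59.95094333799472 [1.1 0.5 0.5] 0.0
runner_grip []
stop [(array([554.1, 134. ,  93.9]), 0.81)]
```

View pics/w1.png

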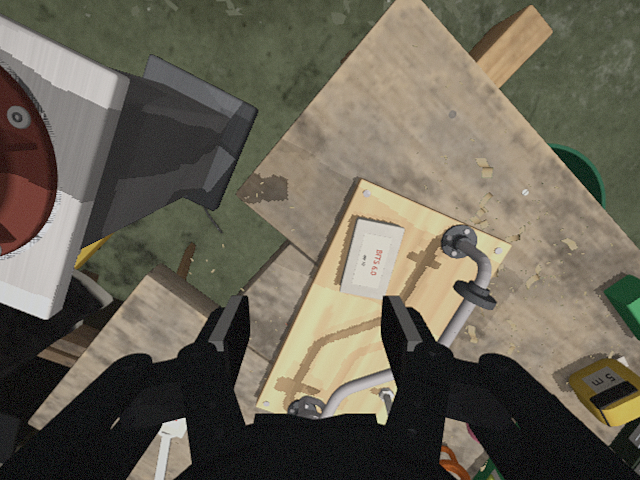

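The arm is halfway there, with the stop disc visible at (475,295). The second call was refused because every row needs all the keys, so I'm resending it.

Request:
{"name": "jog_arm", "arguments": {"deltas": [{"hand": 0.3,"dx": 0.0212,"dy": -0.044,"dz": 0,"turn": -0.0806},{"hand": 0.3,"dx": 0.0212,"dy": -0.044,"dz": 0,"turn": -0.0806},{"hand": 0.3,"dx": 0.0212,"dy": -0.044,"dz": 0,"turn": -0.0806},{"hand": 0.3,"dx": 0.0212,"dy": -0.044,"dz": 0,"turn": -0.0806},{"hand": 0.3,"dx": 0.0212,"dy": -0.044,"dz": 0,"turn": -0.0806},{"hand": 0.3,"dx": 0,"dy": 0,"dz": 0,"turn": 0},{"hand": 0.3,"dx": 0,"dy": 0,"dz": 0,"turn": 0}]}}

```text
time_s: 2.88
position: [494.7, -86.9, 241.3]
eef_rot: [-0.0, 0.685, 0.728, 0.0]
contact_force: [-0.2, 0.7, 0.3]
grip_width: 60.0
grasp_force: 0.0
```

```bash
python3 look.py wrist w2.png
```

```text
2.88 [494.7 -86.9 241.3] close angle 3.47 60.004151308791165 [-0.2  0.7  0.3] 0.0
runner_grip [(array([698.5, -15.8, 102.7]), 0.87), (array([ 711.8, -115.4,  100.7]), 0.85), (array([491.4, -89.2, 141.3]), 0.55)]
stop []
tabtop 563 [494.  -86.4 158. ] [[487.7 -97.2 153.7]
 [500.4 -76.9 159.9]] ((494.0661926269531, -87.26982116699219), (12.883443832397461, 21.40911865234375), 3.4224183559417725)
```

View pics/w2.png

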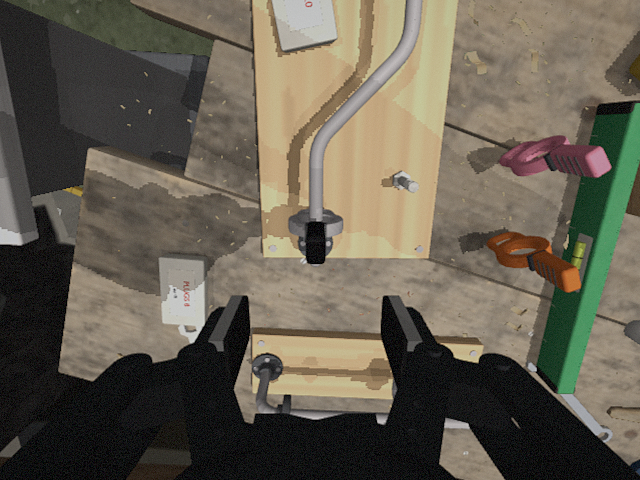

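Tab at px (316,242), world (494,-87), top at about 158.5, angle 3.4°. The TCP is right above it. Descending and gripping.

Request:
{"name": "jog_arm", "arguments": {"deltas": [{"hand": 0.3,"dx": -0.0005,"dy": 0,"dz": -0.03,"turn": 0},{"hand": 0.3,"dx": 0,"dy": 0,"dz": -0.03,"turn": 0},{"hand": 0.3,"dx": 0,"dy": 0,"dz": -0.03,"turn": 0},{"hand": 0.3,"dx": 0,"dy": 0,"dz": -0.026,"turn": 0},{"hand": 0.3,"dx": 0,"dy": 0,"dz": 0,"turn": 0},{"hand": 1,"dx": 0,"dy": 0,"dz": 0,"turn": 0},{"hand": 1,"dx": 0,"dy": 0,"dz": 0,"turn": 0},{"hand": 1,"dx": 0,"dy": 0,"dz": 0,"turn": 0},{"hand": 1,"dx": 0,"dy": 0,"dz": 0,"turn": 0},{"hand": 1,"dx": 0,"dy": 0,"dz": 0,"turn": 0}], "newtons": 60}}

```text
time_s: 4.28
position: [495.1, -88.3, 126.7]
eef_rot: [0.001, 0.686, 0.728, 0.0]
contact_force: [0.0, 0.1, 6.7]
grip_width: 13.0
grasp_force: 58.4
```

Request:
{"name": "jog_arm", "arguments": {"deltas": [{"hand": 1,"dx": 0,"dy": 0,"dz": 0,"turn": 0},{"hand": 1,"dx": 0,"dy": 0,"dz": 0,"turn": 0},{"hand": 1,"dx": 0,"dy": 0,"dz": 0.005,"turn": 0},{"hand": 1,"dx": 0,"dy": 0,"dz": 0.005,"turn": 0},{"hand": 1,"dx": 0,"dy": 0,"dz": 0,"turn": 0},{"hand": 1,"dx": 0,"dy": 0,"dz": 0,"turn": 0}]}}

```text
time_s: 5.03
position: [494.3, -88.0, 135.2]
eef_rot: [-0.0, 0.686, 0.728, -0.0]
contact_force: [-0.1, -0.2, -1.4]
grip_width: 13.3
grasp_force: 58.5
```

```bash
python3 look.py scene s2.png; python3 -c "
import cv2;i=cv2.imread('pics/s2.png');cv2.imwrite('pics/s2c.png',cv2.resize(i[170:330,210:370],None,fx=3.5,fy=3.5))"
```

```text
5.03 [494.3 -88.  135.2] close angle 3.38 13.337104240625669 [-0.1 -0.2 -1.4] 58.47696661949158
runner_grip [(array([493.4, -88.1, 148.9]), 0.89), (array([703.3, -22.4, 104.8]), 0.82), (array([ 712. , -113.6,  100.8]), 0.66)]
stop []
tabtop 171 [494.2 -93.3 162.6] [[475.4 -99.6 152.2]
 [513.7 -79.7 169.2]] ((494.07696533203125, -90.69142150878906), (38.12449264526367, 22.543455123901367), 18.6845760345459)
```

View pics/s2c.png

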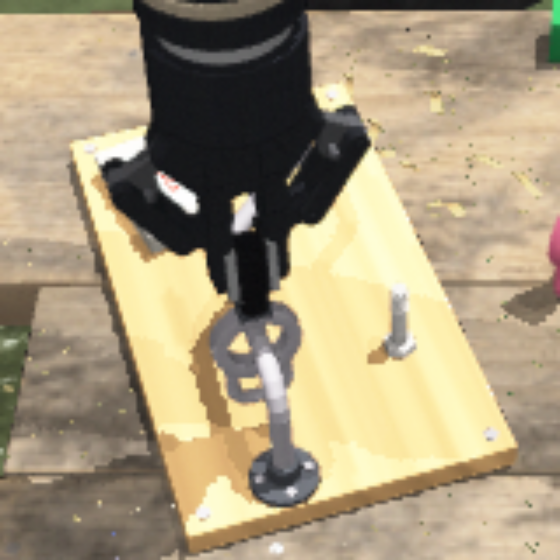

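The tab is held, at crop (250,270), and the ring floats clear of the bar. Next I compute the rows along the bar.

Run:
```python
import numpy as np
yaw=np.radians(3.3); R=np.array([[np.cos(yaw),-np.sin(yaw)],[np.sin(yaw),np.cos(yaw)]])
d=35*np.tan(np.pi/8)
def lin(a,b,n): return [np.array(a)+(np.array(b)-a)*k/n for k in range(1,n+1)]
def arc(c,a0,a1,n): return [np.array(c)+35*np.array([np.cos(t),np.sin(t)]) for t in np.linspace(a0,a1,n+1)[1:]]
P=[np.array([-35,-105.9])];H=[0]
def add(p,h): P.extend(p);H.extend(h)
k=d/2**.5; e=35-k
add(lin(P[0],[-35,-35-d],4),[0]*4)
add(arc([0,-35-d],np.pi,np.pi*3/4,6),[-np.pi/24*i for i in range(1,7)])
add(lin(P[-1],[e,e],4),[-np.pi/4]*4)
add(arc([0,35+d],-np.pi/4,0,6),[-np.pi/4+np.pi/24*i for i in range(1,7)])
add(lin(P[-1],[35,99],3),[0]*3)
P=np.array(P)@R.T+[523.3,19.7]
D=np.diff(P,axis=0);t=np.diff(H)
for i,(a,b) in enumerate(zip(D,t)): print(i,a.round(1),round(b,3),P[i+1].round(1))
```

```text
0 [-0.8 14.1] 0.0 [493.6 -74. ]
1 [-0.8 14.1] 0.0 [492.8 -59.9]
2 [-0.8 14.1] 0.0 [492.  -45.8]
3 [-0.8 14.1] 0.0 [491.2 -31.7]
4 [0.  4.6] -0.131 [491.2 -27.2]
5 [0.6 4.5] -0.131 [491.9 -22.6]
6 [1.2 4.4] -0.131 [493.1 -18.2]
7 [1.8 4.2] -0.131 [494.9 -14. ]
8 [2.3 3.9] -0.131 [497.2 -10. ]
9 [2.8 3.6] -0.131 [500.   -6.4]
10 [11.6 13.1] 0.0 [511.7   6.6]
11 [11.6 13.1] 0.0 [523.3  19.7]
12 [11.6 13.1] 0.0 [534.9  32.8]
13 [11.6 13.1] 0.0 [546.6  45.8]
14 [2.8 3.6] 0.131 [549.4  49.4]
15 [2.3 3.9] 0.131 [551.7  53.4]
16 [1.8 4.2] 0.131 [553.5  57.6]
17 [1.2 4.4] 0.131 [554.7  62. ]
18 [0.6 4.5] 0.131 [555.4  66.6]
19 [0.  4.6] 0.131 [555.4  71.1]
20 [-0.9 16.5] 0.0 [554.4  87.6]
21 [-0.9 16.5] 0.0 [553.5 104.1]
22 [-0.9 16.5] 0.0 [552.5 120.6]
```

Request:
{"name": "jog_arm", "arguments": {"deltas": [{"hand": 1,"dx": -0.0008,"dy": 0.0141,"dz": 0,"turn": 0},{"hand": 1,"dx": -0.0008,"dy": 0.0141,"dz": 0,"turn": 0},{"hand": 1,"dx": -0.0008,"dy": 0.0141,"dz": 0,"turn": 0},{"hand": 1,"dx": -0.0008,"dy": 0.0141,"dz": 0,"turn": 0},{"hand": 1,"dx": 0,"dy": 0.0046,"dz": 0,"turn": -0.131},{"hand": 1,"dx": 0.0006,"dy": 0.0045,"dz": 0,"turn": -0.131},{"hand": 1,"dx": 0.0012,"dy": 0.0044,"dz": 0,"turn": -0.131}]}}

```text
time_s: 6.05
position: [493.0, -17.2, 135.4]
eef_rot: [0.0, 0.816, 0.578, 0.0]
contact_force: [-0.2, 0.1, -2.4]
grip_width: 13.0
grasp_force: 58.4
```

Request:
{"name": "jog_arm", "arguments": {"deltas": [{"hand": 1,"dx": 0.0018,"dy": 0.0042,"dz": 0,"turn": -0.131},{"hand": 1,"dx": 0.0023,"dy": 0.0039,"dz": 0,"turn": -0.131},{"hand": 1,"dx": 0.0028,"dy": 0.0036,"dz": 0,"turn": -0.131},{"hand": 1,"dx": 0.0116,"dy": 0.0131,"dz": 0,"turn": 0},{"hand": 1,"dx": 0.0116,"dy": 0.0131,"dz": 0,"turn": 0},{"hand": 1,"dx": 0,"dy": 0,"dz": 0,"turn": 0}]}}

```text
time_s: 6.8
position: [523.8, 21.2, 135.2]
eef_rot: [-0.0, 0.912, 0.411, 0.0]
contact_force: [-0.3, -0.8, -1.9]
grip_width: 12.9
grasp_force: 58.6
```

```bash
python3 look.py scene s3.png; python3 -c "
import cv2;i=cv2.imread('pics/s3.png');cv2.imwrite('pics/s3c.png',cv2.resize(i[150:310,210:370],None,fx=3.5,fy=3.5))"
```

```text
6.8 [523.8  21.2 135.2] close angle -41.45 12.896124564866042 [-0.3 -0.8 -1.9] 58.61090362071991
runner_grip [(array([523.8,  21.7, 146.5]), 0.82), (array([700.3, -19.9, 105.5]), 0.79), (array([ 713.5, -112.1,  103.3]), 0.61)]
stop [(array([555.6, 130.4,  94.1]), 0.62)]
```

View pics/s3c.png

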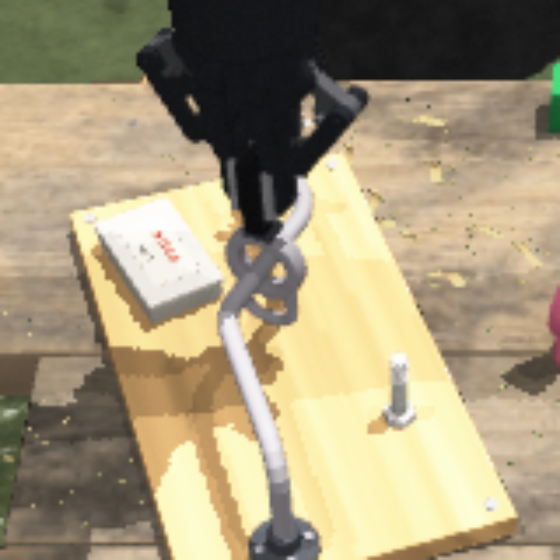

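The ring is centred around the bar, at crop (265,260), mid-diagonal with no contact force. Continuing round the second bend.

Request:
{"name": "jog_arm", "arguments": {"deltas": [{"hand": 1,"dx": 0.0116,"dy": 0.0125,"dz": 0,"turn": 0},{"hand": 1,"dx": 0.0116,"dy": 0.0125,"dz": 0,"turn": 0},{"hand": 1,"dx": 0.0028,"dy": 0.0036,"dz": 0,"turn": 0.131},{"hand": 1,"dx": 0.0023,"dy": 0.0039,"dz": 0,"turn": 0.131},{"hand": 1,"dx": 0.0018,"dy": 0.0042,"dz": 0,"turn": 0.131},{"hand": 1,"dx": 0.0012,"dy": 0.0044,"dz": 0,"turn": 0.131},{"hand": 1,"dx": 0.0006,"dy": 0.0045,"dz": 0,"turn": 0.131},{"hand": 1,"dx": 0,"dy": 0.0046,"dz": 0,"turn": 0.131}]}}

```text
time_s: 7.95
position: [554.9, 69.7, 135.3]
eef_rot: [0.0, 0.684, 0.729, -0.0]
contact_force: [-0.1, -0.4, -2.9]
grip_width: 13.0
grasp_force: 58.7
```

Request:
{"name": "jog_arm", "arguments": {"deltas": [{"hand": 1,"dx": -0.0009,"dy": 0.015,"dz": 0,"turn": 0},{"hand": 1,"dx": -0.0009,"dy": 0.015,"dz": 0,"turn": 0},{"hand": 1,"dx": -0.0005,"dy": 0.008,"dz": 0,"turn": 0},{"hand": 1,"dx": 0,"dy": 0,"dz": 0,"turn": 0}]}}

```text
time_s: 8.45
position: [552.6, 108.8, 135.3]
eef_rot: [0.0, 0.686, 0.728, -0.0]
contact_force: [-0.1, 0.2, -2.4]
grip_width: 13.1
grasp_force: 58.6
```

```bash
python3 look.py top t3.png; python3 look.py scene s4.png; python3 -c "
import cv2;i=cv2.imread('pics/s4.png');cv2.imwrite('pics/s4c.png',cv2.resize(i[150:260,230:340],None,fx=5,fy=5))"
```

```text
8.45 [552.6 108.8 135.3] close angle 3.41 13.139286579936023 [-0.1  0.2 -2.4] 58.623252511024475
runner_grip [(array([ 709.3, -115. ,  103.9]), 0.83), (array([701. , -19.5, 106.6]), 0.82), (array([555.6, 111. , 149.5]), 0.37)]
stop []
8.6 [552.7 107.8 135.3] close angle 3.36 13.034814459837635 [ 0.6 -0.2 -2.2] 58.623166680336
runner_grip [(array([699.3, -20.4, 106. ]), 0.85), (array([ 712.8, -112. ,  102.4]), 0.79), (array([550.6, 111.5, 152.2]), 0.59)]
stop [(array([558.2, 131.3,  97.5]), 0.65)]
```

View pics/s4c.png

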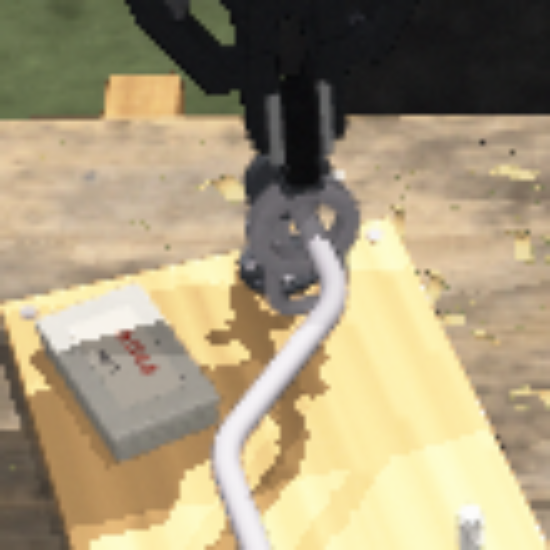

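Request:
{"name": "jog_arm", "arguments": {"deltas": [{"hand": 1,"dx": -0.0002,"dy": 0.003,"dz": 0,"turn": 0},{"hand": 1,"dx": -0.0002,"dy": 0.003,"dz": 0,"turn": 0},{"hand": 1,"dx": -0.0002,"dy": 0.003,"dz": 0,"turn": 0},{"hand": 1,"dx": -0.0002,"dy": 0.003,"dz": 0,"turn": 0},{"hand": 1,"dx": 0,"dy": 0.002,"dz": 0,"turn": 0},{"hand": 1,"dx": 0,"dy": 0,"dz": 0,"turn": 0}]}}

```text
time_s: 9.5
position: [551.9, 122.2, 135.3]
eef_rot: [0.0, 0.686, 0.728, -0.0]
contact_force: [-0.3, 0.2, -1.8]
grip_width: 13.5
grasp_force: 58.6
```

Request:
{"name": "jog_arm", "arguments": {"deltas": [{"hand": 1,"dx": 0,"dy": 0.001,"dz": 0,"turn": 0},{"hand": 1,"dx": 0,"dy": 0.001,"dz": 0,"turn": 0},{"hand": 1,"dx": 0,"dy": 0,"dz": 0,"turn": 0}]}}

```text
time_s: 9.88
position: [551.9, 124.0, 135.4]
eef_rot: [0.0, 0.686, 0.728, 0.0]
contact_force: [-1.1, 0.0, -2.4]
grip_width: 13.7
grasp_force: 58.6
```

Request:
{"name": "jog_arm", "arguments": {"deltas": [{"hand": 1,"dx": 0,"dy": 0.001,"dz": 0,"turn": 0},{"hand": 1,"dx": 0,"dy": 0.001,"dz": 0,"turn": 0},{"hand": 1,"dx": 0,"dy": 0,"dz": 0,"turn": 0}]}}

```text
time_s: 10.25
position: [551.9, 126.1, 135.3]
eef_rot: [0.0, 0.686, 0.728, 0.0]
contact_force: [1.0, -0.1, -1.7]
grip_width: 13.0
grasp_force: 58.6
```

Request:
{"name": "jog_arm", "arguments": {"deltas": [{"hand": 1,"dx": 0,"dy": 0.001,"dz": 0,"turn": 0},{"hand": 1,"dx": 0,"dy": 0,"dz": 0,"turn": 0}]}}

```text
time_s: 10.5
position: [551.9, 126.7, 135.3]
eef_rot: [0.0, 0.686, 0.728, -0.0]
contact_force: [0.2, -2.4, -2.3]
grip_width: 13.0
grasp_force: 58.7
```

Request:
{"name": "jog_arm", "arguments": {"deltas": [{"hand": 1,"dx": 0,"dy": 0.001,"dz": 0,"turn": 0},{"hand": 1,"dx": 0,"dy": 0,"dz": 0,"turn": 0}]}}

```text
time_s: 10.75
position: [551.9, 126.9, 135.4]
eef_rot: [0.001, 0.686, 0.727, -0.001]
contact_force: [-0.7, -6.7, -1.6]
grip_width: 13.3
grasp_force: 58.8
```

Contact at y ≈ 126.6. I ease back 1 mm, lower until it hangs on the bar, then open slowly.

Request:
{"name": "jog_arm", "arguments": {"deltas": [{"hand": 1,"dx": 0,"dy": -0.001,"dz": 0,"turn": 0},{"hand": 1,"dx": 0,"dy": 0,"dz": -0.004,"turn": 0},{"hand": 1,"dx": 0,"dy": 0,"dz": -0.003,"turn": 0},{"hand": 1,"dx": 0,"dy": 0,"dz": -0.001,"turn": 0},{"hand": 1,"dx": 0,"dy": 0,"dz": 0,"turn": 0}]}}

```text
time_s: 11.38
position: [552.9, 126.7, 132.5]
eef_rot: [0.002, 0.686, 0.728, 0.001]
contact_force: [-16.0, -5.7, 34.7]
grip_width: 12.9
grasp_force: 64.1
```

Request:
{"name": "jog_arm", "arguments": {"deltas": [{"hand": 1,"dx": 0,"dy": 0,"dz": -0.001,"turn": 0},{"hand": 1,"dx": 0,"dy": 0,"dz": 0,"turn": 0}]}}

```text
time_s: 11.62
position: [552.9, 126.6, 132.4]
eef_rot: [0.002, 0.686, 0.728, 0.001]
contact_force: [-18.4, -5.7, 41.1]
grip_width: 13.3
grasp_force: 64.9
```

Unexpected: contact came about 6 mm too early, with a sideways force. I'm relieving it and looking.

Request:
{"name": "jog_arm", "arguments": {"deltas": [{"hand": 1,"dx": 0,"dy": 0,"dz": 0.005,"turn": 0},{"hand": 1,"dx": 0,"dy": 0,"dz": 0,"turn": 0}]}}

```text
time_s: 11.88
position: [552.6, 126.7, 133.2]
eef_rot: [0.001, 0.686, 0.728, 0.001]
contact_force: [-4.6, -4.3, 12.9]
grip_width: 12.8
grasp_force: 61.0
```

```bash
python3 look.py wrist w5.png; python3 look.py scene s5.png;  python3 look.py top t5.png; python3 -c "
import cv2,numpy as np
f=lambda n,a,b,c,d:cv2.resize(cv2.imread('pics/'+n)[a:b,c:d],(400,300),interpolation=cv2.INTER_CUBIC)
w=f('w5.png',150,450,120,520);s=f('s5.png',160,235,240,340);t=f('t5.png',225,300,180,280);k=f('s4.png',160,235,240,340)
cv2.imwrite('pics/m5.png',np.vstack([np.hstack([w,s]),np.hstack([t,k])]))"
python3 - <<'E'
from plant import optics
from h import *
p=optics.read_camera('scene');W=world(p)
m=(abs(W[...,0]-553)<60)&(abs(W[...,1]-115)<35)&(W[...,2]>88)&(W[...,2]<112)&(p['image'].min(-1)>110)
print(W[m].shape,W[m].mean(0).round(1))
E
```

```text
11.88 [552.6 126.7 133.2] close angle 3.37 12.846483622554787 [-4.6 -4.3 12.9] 61.00595533847809
runner_grip [(array([549.3, 126.6, 143.1]), 0.81)]
stop [(array([551.7, 131. ,  91.2]), 0.62)]
12.03 [552.7 126.7 133.2] close angle 3.37 13.049327980704863 [-4.4 -6.  13.6] 61.0092955827713
runner_grip [(array([552.3, 126.7, 143.4]), 0.84), (array([ 713.9, -112.8,  105.5]), 0.65), (array([700.9, -16.2, 105.1]), 0.61)]
stop [(array([556.3, 131.9,  97. ]), 0.75)]
12.18 [552.6 126.7 133.2] close angle 3.37 13.08228359434894 [-4.4 -4.7 14.3] 61.00887179374695
runner_grip [(array([ 712.3, -118.7,  105.6]), 0.83), (array([699.2, -17.8, 104.7]), 0.8), (array([553.6, 127.9, 141.2]), 0.4)]
stop [(array([554.4, 131. ,  96.3]), 0.75)]
(73, 3) [555.3 103.4 101.6]
```

View pics/m5.png

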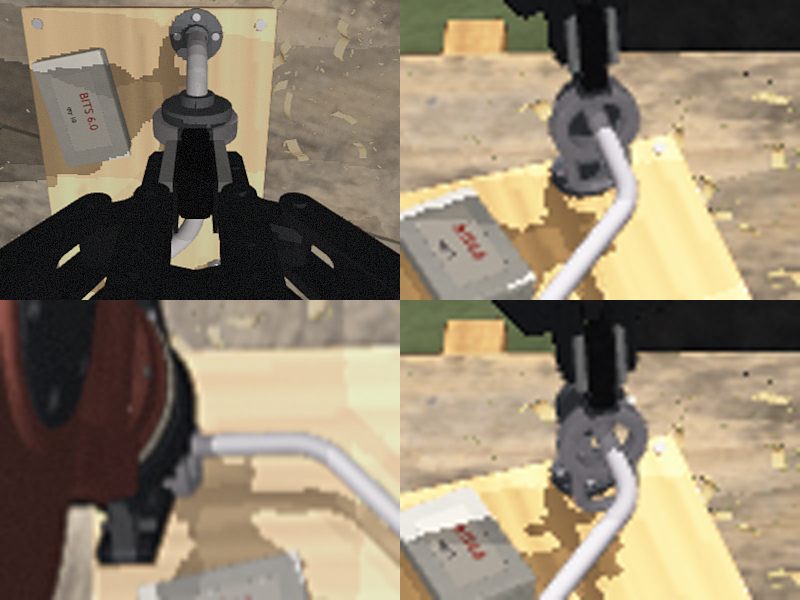

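Panels: top-left is the wrist view, with the tab at (195,170), the ring (195,125) against the disc (195,108). Top-right is the scene view, with the ring at (595,120). Now I measure the ring's height and centre from depth.

Run:
```python
from plant import optics
from h import *
for c in ['scene','wrist']:
    p=optics.read_camera(c);W=world(p);x,y,z=W[...,0],W[...,1],W[...,2]
    im=p['image'].astype(int)
    m=(abs(x-553)<40)&(abs(y-122)<10)&(z>25)&(z<175)
    print(c,m.sum())
    for lo in range(25,175,6):
        q=m&(z>=lo)&(z<lo+6)
        if q.sum()>2: print(lo,q.sum(),'x',x[q].min().round(1),x[q].max().round(1),'y',np.median(y[q]).round(1), 'xs', np.unique((x[q]/4).round()*4).astype(int))
```

```text
scene 657
43 20 x 540.9 561.1 y 125.1 xs [540 544 548 552 556 560]
49 16 x 535.1 559.5 y 124.6 xs [536 540 544 548 552 556 560]
55 8 x 535.2 571.2 y 124.2 xs [536 540 572]
61 11 x 535.1 571.7 y 124.8 xs [536 540 544 572]
67 19 x 535.1 572.3 y 122.3 xs [536 540 544 548 552 556 568 572]
73 31 x 535.6 568.8 y 122.4 xs [536 540 544 548 552 568]
79 31 x 530.3 576.6 y 122.5 xs [532 536 540 544 548 552 568 572 576]
85 20 x 529.6 576.8 y 122.1 xs [528 532 536 540 548 568 572 576]
91 23 x 528.6 577.2 y 121.7 xs [528 532 536 568 572 576]
97 53 x 530.2 576.5 y 122.0 xs [532 536 540 548 552 556 560 568 572 576]
103 40 x 531.3 574.4 y 123.0 xs [532 536 540 544 548 552 556 560 564 568 572 576]
109 41 x 533.7 571.3 y 122.9 xs [532 536 540 544 548 552 556 560 564 568 572]
115 25 x 541.1 562.9 y 120.6 xs [540 544 548 552 556 560 564]
121 16 x 545.4 559.5 y 118.0 xs [544 548 552 556 560]
127 15 x 546.9 560.3 y 117.1 xs [548 552 556 560]
133 18 x 541.3 566.9 y 117.1 xs [540 544 548 552 556 560 564 568]
139 36 x 535.2 572.5 y 118.4 xs [536 540 544 548 552 556 560 564 568 572]
145 46 x 533.5 572.3 y 117.
[... 253 characters left out ...]
44 548 552 556 560 564 568 572]
169 33 x 533.3 575.8 y 118.4 xs [532 536 540 544 548 560 564 568 572 576]
wrist 2321
49 12 x 534.8 566.4 y 130.0 xs [536 540 564 568]
79 7 x 528.8 530.7 y 131.4 xs [528 532]
85 18 x 527.7 531.2 y 131.6 xs [528 532]
91 45 x 526.8 576.4 y 131.5 xs [528 532 576]
97 107 x 527.4 575.5 y 129.4 xs [528 532 536 572 576]
103 213 x 529.2 573.8 y 128.0 xs [528 532 536 568 572]
109 368 x 532.6 570.5 y 128.6 xs [532 536 540 544 560 564 568 572]
115 23 x 539.4 563.8 y 130.2 xs [540 544 560 564]
121 10 x 542.7 560.3 y 131.3 xs [544 560]
157 17 x 545.1 558.8 y 123.2 xs [544 560]
163 1104 x 544.8 558.8 y 125.2 xs [544 548 552 556 560]
169 396 x 543.2 560.8 y 123.8 xs [544 560]
```

The ring is still about 8 mm up, roughly centred on the bar, so something at this spot blocks the descent. I'll lift, back off 15 mm, lower there, and then slide it hanging.

```bash
python3 -c "
from plant import sense
s=sense();print(s['wrist_torque'],s['contact_force'],s['q'],s['effort'])"
```

```text
[-1.0693374   1.01511985 -0.03028096] [-4.08007246 -4.17658376 12.58486737] [-4.84279697e-03  4.94300744e-03 -1.83117564e-01  1.38026119e+00
 -7.22953266e-04  1.50709676e+00] [ 2.08342396e+00 -4.40165162e+01  4.52622628e+01 -2.00639784e+00
  1.47777848e+00 -3.46232462e-02]
```

Request:
{"name": "jog_arm", "arguments": {"deltas": [{"hand": 1,"dx": 0,"dy": 0,"dz": 0.003,"turn": 0},{"hand": 1,"dx": 0.0004,"dy": -0.007,"dz": 0,"turn": 0},{"hand": 1,"dx": 0.0004,"dy": -0.008,"dz": 0,"turn": 0},{"hand": 1,"dx": 0.001,"dy": 0,"dz": 0,"turn": 0}]}}

```text
time_s: 12.98
position: [553.6, 111.4, 133.9]
eef_rot: [-0.0, 0.686, 0.727, -0.0]
contact_force: [-0.9, 1.0, -1.4]
grip_width: 13.0
grasp_force: 58.8
```

Request:
{"name": "jog_arm", "arguments": {"deltas": [{"hand": 1,"dx": 0,"dy": 0,"dz": -0.002,"turn": 0},{"hand": 1,"dx": 0,"dy": 0,"dz": -0.002,"turn": 0},{"hand": 1,"dx": 0,"dy": 0,"dz": 0,"turn": 0}]}}

```text
time_s: 13.35
position: [553.5, 112.1, 130.0]
eef_rot: [-0.0, 0.686, 0.728, -0.0]
contact_force: [-0.4, -0.5, -2.2]
grip_width: 13.2
grasp_force: 58.8
```

Request:
{"name": "jog_arm", "arguments": {"deltas": [{"hand": 1,"dx": 0,"dy": 0,"dz": -0.002,"turn": 0},{"hand": 1,"dx": 0,"dy": 0,"dz": 0,"turn": 0}]}}

```text
time_s: 13.6
position: [553.6, 112.0, 128.1]
eef_rot: [-0.0, 0.686, 0.728, -0.0]
contact_force: [-0.2, -0.7, -2.3]
grip_width: 13.0
grasp_force: 58.8
```

Request:
{"name": "jog_arm", "arguments": {"deltas": [{"hand": 1,"dx": 0,"dy": 0,"dz": -0.001,"turn": 0},{"hand": 1,"dx": 0,"dy": 0,"dz": 0,"turn": 0}]}}

```text
time_s: 13.85
position: [553.7, 112.0, 127.2]
eef_rot: [-0.0, 0.686, 0.728, -0.0]
contact_force: [0.2, -0.3, -1.6]
grip_width: 13.2
grasp_force: 58.8
```

Request:
{"name": "jog_arm", "arguments": {"deltas": [{"hand": 1,"dx": 0,"dy": 0,"dz": -0.001,"turn": 0},{"hand": 1,"dx": 0,"dy": 0,"dz": 0,"turn": 0}]}}

```text
time_s: 14.1
position: [553.9, 112.0, 126.8]
eef_rot: [0.0, 0.686, 0.728, 0.0]
contact_force: [-1.5, -0.5, 2.3]
grip_width: 13.0
grasp_force: 59.5
```

It lowers freely here: hanging at TCP z ≈ 127. I raise 1 mm and slide to the disc.

Request:
{"name": "jog_arm", "arguments": {"deltas": [{"hand": 1,"dx": 0,"dy": 0,"dz": 0.0015,"turn": 0},{"hand": 1,"dx": -0.0002,"dy": 0.003,"dz": 0,"turn": 0},{"hand": 1,"dx": -0.0002,"dy": 0.003,"dz": 0,"turn": 0},{"hand": 1,"dx": -0.0002,"dy": 0.003,"dz": 0,"turn": 0},{"hand": 1,"dx": -0.0001,"dy": 0.002,"dz": 0,"turn": 0},{"hand": 1,"dx": 0,"dy": 0.001,"dz": 0,"turn": 0},{"hand": 1,"dx": 0,"dy": 0,"dz": 0,"turn": 0}]}}

```text
time_s: 14.98
position: [553.1, 124.1, 128.1]
eef_rot: [0.0, 0.686, 0.728, 0.0]
contact_force: [-1.0, -0.1, 1.0]
grip_width: 13.0
grasp_force: 59.2
```

Request:
{"name": "jog_arm", "arguments": {"deltas": [{"hand": 1,"dx": 0,"dy": 0.001,"dz": 0,"turn": 0},{"hand": 1,"dx": 0,"dy": 0,"dz": 0,"turn": 0}]}}

```text
time_s: 15.22
position: [553.2, 124.7, 128.1]
eef_rot: [0.0, 0.686, 0.728, 0.0]
contact_force: [-0.7, -2.6, 2.2]
grip_width: 13.1
grasp_force: 59.2
```

Request:
{"name": "jog_arm", "arguments": {"deltas": [{"hand": 1,"dx": 0,"dy": 0.001,"dz": 0,"turn": 0},{"hand": 1,"dx": 0,"dy": 0,"dz": 0,"turn": 0}]}}

```text
time_s: 15.48
position: [553.2, 124.9, 128.1]
eef_rot: [0.001, 0.686, 0.727, -0.001]
contact_force: [-1.3, -6.7, 2.5]
grip_width: 13.0
grasp_force: 59.5
```

Contact again, at y ≈ 124.7 with it hanging. Relax the push, release and check.

Request:
{"name": "jog_arm", "arguments": {"deltas": [{"hand": 1,"dx": 0,"dy": -0.001,"dz": 0,"turn": 0},{"hand": 1,"dx": 0,"dy": 0,"dz": -0.0005,"turn": 0},{"hand": 0.6,"dx": 0,"dy": 0,"dz": 0,"turn": 0},{"hand": 0.6,"dx": 0,"dy": 0,"dz": 0,"turn": 0},{"hand": 0.5,"dx": 0,"dy": 0,"dz": 0,"turn": 0},{"hand": 0.5,"dx": 0,"dy": 0,"dz": 0,"turn": 0}]}}

```text
time_s: 16.23
position: [553.0, 125.1, 127.2]
eef_rot: [-0.0, 0.686, 0.728, 0.0]
contact_force: [0.4, 0.5, 0.2]
grip_width: 42.7
grasp_force: 0.0
```

```bash
cat > m.py <<'E'
from plant import optics,sense
from h import *
import sys
s=sense();print(s['time_s'],np.round(s['position'],1),np.round(s['contact_force'],1),s['grip_width'])
for c in ['scene','wrist']:
    p=optics.read_camera(c);W=world(p);x,y,z=W[...,0],W[...,1],W[...,2]
    cv2.imwrite(f'pics/{sys.argv[1]}_{c}.png',p['image'][:,:,::-1])
    m=(abs(x-553)<26)&(abs(y-126)<18)&(z>25)&(z<175)
    print(c)
    for lo in range(31,175,6):
        q=m&(z>=lo)&(z<lo+6)
        if q.sum()>2: print(lo,q.sum(),'x',x[q].min().round(1),x[q].max().round(1),'y pct',np.percentile(y[q],[3,25,50,75,97]).round(1))
E
python3 m.py a
```

```text
16.225 [553.  125.1 127.2] [0.4 0.5 0.2] 42.69564979846714
scene
37 16 x 541.4 562.1 y pct [126.4 128.5 129.7 130.8 135.4]
43 20 x 536.9 560.5 y pct [126.  126.9 128.2 130.1 132.4]
49 5 x 535.6 541.5 y pct [124.2 125.8 125.9 127.9 130.5]
55 8 x 535.5 571.9 y pct [124.  124.7 126.4 128.1 129. ]
61 17 x 536.0 572.2 y pct [121.2 123.4 124.6 125.4 128.8]
67 32 x 535.6 571.9 y pct [121.3 122.9 123.8 127.8 134.3]
73 29 x 532.9 574.4 y pct [120.8 122.6 124.8 127.3 134.9]
79 30 x 530.2 576.6 y pct [119.6 121.6 124.4 133.7 135.1]
85 21 x 530.0 576.3 y pct [118.2 120.9 121.7 132.3 133.3]
91 29 x 530.2 577.3 y pct [116.5 120.  121.7 124.7 129.7]
97 57 x 533.0 574.3 y pct [110.3 116.9 119.8 121.6 133.2]
103 62 x 535.0 572.2 y pct [116.4 119.2 123.1 131.9 139.1]
109 29 x 538.7 568.5 y pct [115.1 117.  125.9 133.9 139.1]
115 18 x 545.0 560.5 y pct [111.  113.4 115.1 123.2 130.7]
121 18 x 546.7 560.4 y pct [110.4 111.1 112.5 114.1 130.2]
127 26 x 529.5 575.8 y pct [109.8 111.8 114.9 119.9 136.4]
133 30 x 527.3 577.4 y pct [109.2 110.7 113.1 117.4 133.5]
139 34 x 527.5 579.0 y pct [109.  112.  113.7
[... 918 characters left out ...]
 y pct [120.3 125.8 130.9 140.8 143.4]
109 812 x 536.6 567.8 y pct [127.  134.9 138.  140.5 141.4]
115 465 x 543.4 561.4 y pct [126.  133.8 135.6 138.3 140.7]
121 200 x 544.4 559.3 y pct [131.4 133.2 133.8 134.1 134.6]
127 288 x 530.1 573.9 y pct [122.9 131.5 132.9 133.4 134.4]
133 553 x 527.0 578.9 y pct [116.2 129.7 132.3 133.5 138.3]
139 661 x 527.0 578.9 y pct [117.2 129.7 131.9 135.  138.5]
145 727 x 527.0 578.9 y pct [116.8 129.2 131.3 134.9 138.4]
151 898 x 527.0 578.8 y pct [112.2 126.1 130.6 134.1 138.4]
157 1955 x 527.0 579.0 y pct [111.5 118.1 124.1 129.2 138.3]
163 1106 x 527.1 579.0 y pct [115.6 122.9 130.6 135.3 138.4]
169 266 x 527.1 579.0 y pct [124.  129.3 133.6 139.  139.8]
```

```bash
cat > tilt.py <<'E'
from plant import optics
from h import *
p=optics.read_camera('scene');W=world(p);x,y,z=W[...,0],W[...,1],W[...,2]
dark=p['image'].max(-1)<75
m=(abs(x-553)<6)&(abs(y-120)<22)&(z>116)&(z<175)&dark
for lo in range(116,175,6):
    q=m&(z>=lo)&(z<lo+6)
    if q.sum()>1: print('S',lo,q.sum(),np.percentile(y[q],[5,50]).round(1))
p=optics.read_camera('wrist');W=world(p);x,y,z=W[...,0],W[...,1],W[...,2]
m=(abs(x-552)<6)&(abs(y-124)<25)&(z>118)&(z<175)
for yl in range(100,148,3):
    q=m&(y>=yl)&(y<yl+3)
    if q.sum()>2: print('W y',yl,q.sum(),'z',np.percentile(z[q],[5,50,95]).round(1),'x',x[q].min().round(1),x[q].max().round(1))
E
python3 tilt.py; python3 -c "
import cv2,numpy as np
a=cv2.resize(cv2.imread('pics/a_scene.png')[155:225,245:325],(400,350),interpolation=cv2.INTER_CUBIC);b=cv2.imread('pics/a_wrist.png')[100:450,120:520]
cv2.imwrite('pics/m6.png',np.hstack([a,b]))"
```

```text
S 116 14 [111.6 113.3]
S 122 12 [111.8 114.4]
S 128 15 [109.6 112.1]
S 134 13 [108.5 112.3]
S 140 13 [108.4 109.4]
S 146 16 [109.2 110.2]
S 152 33 [108.9 114.9]
S 158 16 [109.7 118.4]
W y 109 103 z [156.6 157.5 158.3] x 546.2 557.9
W y 112 168 z [156.8 158.1 158.9] x 546.1 557.9
W y 115 183 z [157.6 158.4 159.3] x 546.0 558.0
W y 118 181 z [157.8 158.7 159.5] x 546.0 557.8
W y 121 185 z [158.2 159.1 159.9] x 546.2 558.0
W y 124 193 z [158.4 159.4 160.3] x 546.1 558.0
W y 127 312 z [155.3 159.  160.2] x 546.0 558.0
W y 130 1087 z [132.  146.5 157.4] x 546.0 558.0
W y 133 374 z [119.7 125.9 134.5] x 546.0 558.0
```

View pics/m6.png

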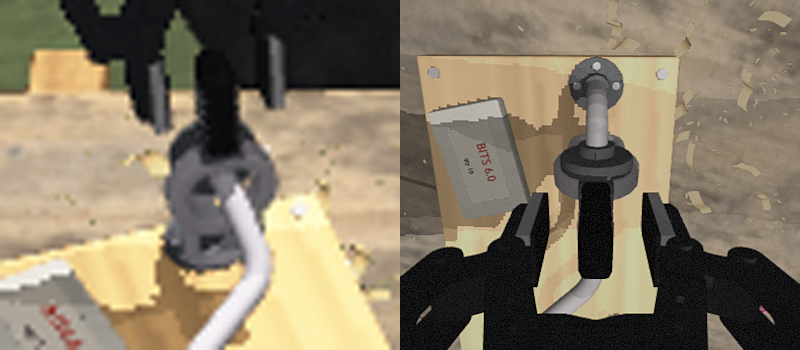

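The left panel shows the tab at (215,100) above the ring (220,185). In the right panel the tab (597,235) leans back about 7°, towards -y, from the ring (597,180) at the disc. I let it settle a moment and remeasure.

Request:
{"name": "jog_arm", "arguments": {"deltas": [{"hand": 0.5,"dx": 0,"dy": 0,"dz": 0,"turn": 0},{"hand": 0.5,"dx": 0,"dy": 0,"dz": 0,"turn": 0},{"hand": 0.5,"dx": 0,"dy": 0,"dz": 0,"turn": 0}]}}

```text
time_s: 16.8
position: [553.0, 125.0, 127.4]
eef_rot: [0.0, 0.686, 0.728, 0.0]
contact_force: [-0.0, 0.8, -0.5]
grip_width: 42.8
grasp_force: 0.0
```

```bash
cat > tilt.py <<'E'
from plant import optics,sense
from h import *
s=sense();print(s['time_s'],np.round(s['position'],1))
p=optics.read_camera('wrist');W=world(p);x,y,z=W[...,0],W[...,1],W[...,2]
g=(abs(x-552)<5)&(abs(y-124)<30)
t=g&(z>153)&(z<166); P=np.polyfit(y[t],z[t],1)
print('top: n',t.sum(),'y',np.percentile(y[t],[2,98]).round(1),'z',np.median(z[t]).round(1),'slope deg',np.degrees(np.arctan(P[0])).round(1))
for lo in range(116,156,6):
    q=g&(z>=lo)&(z<lo+6)&(y>126)
    if q.sum()>3: print('back z',lo,np.median(y[q]).round(1),q.sum())
for nm,m in [('ring/disc L',(x>528)&(x<545)),('R',(x>561)&(x<578))]:
  for lo in range(36,118,6):
    q=m&(abs(y-130)<18)&(z>=lo)&(z<lo+6)
    if q.sum()>3: print(nm,lo,np.percentile(y[q],[3,50,97]).round(1),q.sum())
E
python3 tilt.py
```

```text
16.8 [553.  125.  127.4]
top: n 1339 y [110.1 131.2] z 158.6 slope deg -2.7
back z 116 135.2 159
back z 122 133.8 144
back z 128 133.2 165
back z 134 132.6 175
back z 140 131.9 197
back z 146 131.3 226
back z 152 130.6 273
ring/disc L 42 [132.3 134.  134.8] 49
ring/disc L 48 [132.1 133.4 134.1] 40
ring/disc L 54 [131.5 132.8 133.4] 37
ring/disc L 60 [131.6 132.2 132.7] 5
ring/disc L 78 [131.4 132.2 140.5] 18
ring/disc L 84 [129.9 139.6 140.5] 65
ring/disc L 90 [121.8 139.7 146.5] 131
ring/disc L 96 [120.6 138.3 146.5] 254
ring/disc L 102 [119.4 129.2 144.4] 436
ring/disc L 108 [121.6 136.  140.5] 316
ring/disc L 114 [123.  133.2 140.2] 97
R 42 [133.7 135.3 136.1] 37
R 48 [133.  135.1 135.8] 38
R 54 [133.4 134.5 135.3] 32
R 60 [133.2 134.2 134.7] 7
R 78 [134.1 134.6 141.7] 12
R 84 [131.2 141.2 141.9] 66
R 90 [124.3 141.2 142.2] 111
R 96 [122.  132.5 142.2] 200
R 102 [120.9 130.1 141.9] 383
R 108 [121.8 136.2 141.6] 290
R 114 [118.9 121.2 136.1] 9
```

It is statically leaning about 6°. I compare the spare's natural hang.

Run:
```python
from plant import optics
from h import *
p=optics.read_camera('scene');W=world(p);x,y,z=W[...,0],W[...,1],W[...,2]
m=(abs(x-605)<45)&(abs(y+295)<45)
for lo in range(30,166,6):
    q=m&(z>=lo)&(z<lo+6)
    if q.sum()>2: print(lo,q.sum(),'x',np.percentile(x[q],[3,50,97]).round(1),'y',np.percentile(y[q],[3,50,97]).round(1))
p=optics.read_camera('top');W=world(p);x,y,z=W[...,0],W[...,1],W[...,2]
m=(abs(x-605)<30)&(abs(y+295)<30)&(z>120)
P=np.c_[x[m],y[m],np.ones(m.sum())];print('top plane',np.linalg.lstsq(P,z[m],rcond=None)[0].round(3),m.sum(),x[m].min(),x[m].max(),y[m].min(),y[m].max())
```

```text
36 11 x [603.1 603.7 605.2] y [-302.  -295.3 -287.8]
42 26 x [603.  604.7 606.7] y [-311.3 -294.1 -280.9]
48 10 x [602.9 604.  608.6] y [-314.4 -312.2 -281.5]
54 11 x [603.1 605.2 609. ] y [-315.  -313.  -288.9]
60 14 x [601.1 603.9 608.4] y [-314.5 -312.6 -290.7]
66 48 x [601.1 603.3 608. ] y [-309.7 -294.6 -287.4]
72 8 x [601.1 601.6 610.9] y [-316.8 -311.6 -306.7]
78 20 x [601.  603.5 610.9] y [-319.3 -318.1 -275.7]
84 23 x [600.9 602.5 609.7] y [-320.1 -318.3 -275. ]
90 59 x [565.4 603.8 644.7] y [-319.6 -300.7 -274.3]
96 273 x [562.6 600.7 647. ] y [-316.7 -298.6 -290.1]
102 121 x [567.5 606.6 646.7] y [-313.6 -297.9 -292.3]
108 27 x [599.6 606.4 613.6] y [-306.1 -303.4 -300.3]
114 32 x [596.3 605.2 615. ] y [-303.7 -301.6 -296. ]
120 29 x [595.9 602.5 616.3] y [-302.7 -301.4 -293. ]
126 30 x [596.  604.  615.6] y [-302.9 -301.8 -291.5]
132 33 x [595.9 603.2 617.3] y [-303.5 -301.5 -295. ]
138 35 x [595.8 604.6 615.8] y [-302.9 -301.6 -296.2]
144 33 x [595.8 604.3 616. ] y [-302.9 -300.9 -292.8]
150 44 x [595.8 603.6 617.3] y [-302.7 -301.2 -290.2]
156 96 x [596.5 606.6 616. ] y [-301.9 -295.7 -288.9]
top plane [ 3.75000e-01 -1.39700e+00 -4.88975e+02] 144 594.4789303556006 616.4201335613227 -301.8091433187819 -287.74314480841235
```

The spare hangs upright, so ours should too. I regrip, draw it back 15 mm, release so that it swings free, and check.

Request:
{"name": "jog_arm", "arguments": {"deltas": [{"hand": 1,"dx": 0,"dy": -0.003,"dz": 0,"turn": 0},{"hand": 1,"dx": 0,"dy": 0,"dz": 0,"turn": 0},{"hand": 1,"dx": 0,"dy": 0,"dz": 0,"turn": 0},{"hand": 1,"dx": 0.0003,"dy": -0.005,"dz": 0.001,"turn": 0},{"hand": 1,"dx": 0.0003,"dy": -0.005,"dz": 0.001,"turn": 0},{"hand": 1,"dx": 0.0003,"dy": -0.005,"dz": 0,"turn": 0},{"hand": 0.6,"dx": 0,"dy": 0,"dz": 0,"turn": 0},{"hand": 0.6,"dx": 0,"dy": 0,"dz": 0,"turn": 0},{"hand": 0.6,"dx": 0,"dy": 0,"dz": 0,"turn": 0}], "newtons": 30}}

```text
time_s: 18.08
position: [554.0, 107.1, 129.5]
eef_rot: [0.0, 0.686, 0.728, 0.0]
contact_force: [0.5, 0.5, -0.2]
grip_width: 33.8
grasp_force: 0.0
```

```bash
sed -i 's/abs(y-124)<30/abs(y-115)<38/; s/abs(y-130)<18/abs(y-118)<20/; s/(y>126)/(y>112)/' tilt.py; python3 tilt.py
```

```text
18.075 [554.  107.1 129.5]
top: n 1320 y [101.8 122. ] z 158.5 slope deg -6.9
back z 116 135.1 172
back z 122 120.9 100
back z 128 121.0 112
back z 134 121.2 130
back z 140 121.3 136
back z 146 121.5 164
back z 152 120.9 346
ring/disc L 42 [107.3 109.1 110.2] 16
ring/disc L 48 [108.7 109.9 110.5] 26
ring/disc L 54 [108.9 110.2 110.9] 22
ring/disc L 60 [111.1 113.1 113.2] 5
ring/disc L 66 [110.4 113.  113.7] 42
ring/disc L 72 [103.7 110.2 113.1] 174
ring/disc L 78 [107.6 112.4 113.2] 85
ring/disc L 84 [111.  112.8 113.4] 54
ring/disc L 90 [102.9 112.7 113.6] 88
ring/disc L 96 [102.8 112.3 134.8] 172
ring/disc L 102 [103.4 110.8 136.5] 331
ring/disc L 108 [105.7 134.9 137.9] 165
ring/disc L 114 [114.2 134.  137.7] 51
R 42 [107.7 109.6 112.5] 27
R 48 [110.  112.2 113.2] 32
R 54 [111.7 112.7 113.4] 23
R 60 [112.5 113.  114.3] 9
R 66 [104.4 114.9 115.5] 52
R 72 [105.2 112.2 116.1] 181
R 78 [110.1 115.7 116.6] 70
R 84 [110.4 116.4 116.8] 62
R 90 [107.9 116.3 116.8] 79
R 96 [106.4 114.8 117.1] 183
R 102 [105.7 113.1 136.9] 341
R 108 [105.8 114.3 137.8] 199
R 114 [102.8 106.1 137.1] 12
```

It is upright again. I recentre, grip lightly, raise slightly so that it doesn't press on the bar, and slide gently to the disc.

Request:
{"name": "jog_arm", "arguments": {"deltas": [{"hand": 0.6,"dx": -0.0002,"dy": 0.003,"dz": 0,"turn": 0},{"hand": 1,"dx": 0,"dy": 0,"dz": 0,"turn": 0},{"hand": 1,"dx": 0,"dy": 0,"dz": 0,"turn": 0},{"hand": 1,"dx": 0,"dy": 0,"dz": 0,"turn": 0},{"hand": 1,"dx": 0,"dy": 0,"dz": 0.002,"turn": 0},{"hand": 1,"dx": -0.0002,"dy": 0.003,"dz": 0,"turn": 0},{"hand": 1,"dx": -0.0002,"dy": 0.003,"dz": 0,"turn": 0},{"hand": 1,"dx": -0.0002,"dy": 0.003,"dz": 0,"turn": 0},{"hand": 1,"dx": 0,"dy": 0,"dz": 0,"turn": 0}], "newtons": 25}}

```text
time_s: 19.25
position: [553.0, 119.3, 131.2]
eef_rot: [-0.0, 0.686, 0.728, -0.0]
contact_force: [0.2, 0.7, -1.6]
grip_width: 13.4
grasp_force: 27.7
```

```bash
sed -i 's/abs(y-115)<38/abs(y-120)<35/; s/abs(y-118)<20/abs(y-123)<20/; s/(y>112)/(y>120)/' tilt.py; python3 tilt.py
```

```text
19.25 [553.  119.3 131.2]
top: n 1378 y [109.1 129.5] z 160.3 slope deg -7.8
back z 116 135.4 136
back z 122 129.2 107
back z 128 129.1 127
back z 134 129.1 130
back z 140 129.1 159
back z 146 129.1 168
back z 152 129.1 213
ring/disc L 72 [112.5 115.1 118.1] 57
ring/disc L 78 [115.2 119.6 140.2] 64
ring/disc L 84 [121.  123.2 140.5] 89
ring/disc L 90 [121.1 123.5 140.6] 118
ring/disc L 96 [113.  123.2 141.5] 247
ring/disc L 102 [113.7 123.3 140.6] 377
ring/disc L 108 [118.  135.2 140.6] 335
ring/disc L 114 [122.6 133.9 140. ] 78
R 72 [114.2 116.3 118.6] 40
R 78 [116.3 120.5 141.6] 49
R 84 [122.5 125.6 141.9] 79
R 90 [118.2 125.6 141.9] 120
R 96 [115.8 125.2 142. ] 222
R 102 [115.7 124.7 141.8] 368
R 108 [119.2 135.8 141.6] 273
R 114 [134.8 137.4 139.8] 6
```

Request:
{"name": "jog_arm", "arguments": {"deltas": [{"hand": 1,"dx": 0,"dy": 0,"dz": -0.001,"turn": 0},{"hand": 1,"dx": -0.0002,"dy": 0.003,"dz": 0,"turn": 0},{"hand": 1,"dx": -0.0001,"dy": 0.002,"dz": 0,"turn": 0},{"hand": 1,"dx": 0,"dy": 0.001,"dz": 0,"turn": 0},{"hand": 1,"dx": 0,"dy": 0,"dz": 0,"turn": 0}]}}

```text
time_s: 19.92
position: [552.9, 125.1, 130.6]
eef_rot: [0.0, 0.686, 0.728, 0.0]
contact_force: [-1.4, -0.1, 0.7]
grip_width: 13.5
grasp_force: 28.1
```

Request:
{"name": "jog_arm", "arguments": {"deltas": [{"hand": 1,"dx": 0,"dy": 0.001,"dz": 0,"turn": 0},{"hand": 1,"dx": 0,"dy": 0,"dz": 0,"turn": 0}]}}

```text
time_s: 20.18
position: [553.1, 125.9, 130.6]
eef_rot: [0.0, 0.686, 0.728, 0.0]
contact_force: [0.0, -1.8, 1.5]
grip_width: 13.3
grasp_force: 28.2
```

Request:
{"name": "jog_arm", "arguments": {"deltas": [{"hand": 1,"dx": 0,"dy": 0.0007,"dz": 0,"turn": 0},{"hand": 1,"dx": 0,"dy": 0,"dz": 0,"turn": 0}]}}

```text
time_s: 20.42
position: [553.1, 126.1, 130.6]
eef_rot: [0.001, 0.686, 0.728, -0.0]
contact_force: [-0.7, -5.1, 2.5]
grip_width: 13.3
grasp_force: 28.4
```

In contact. I ease off and release.

Request:
{"name": "jog_arm", "arguments": {"deltas": [{"hand": 1,"dx": 0,"dy": -0.0006,"dz": 0,"turn": 0},{"hand": 1,"dx": 0,"dy": 0,"dz": 0,"turn": 0},{"hand": 0.6,"dx": 0,"dy": 0,"dz": 0,"turn": 0},{"hand": 0.6,"dx": 0,"dy": 0,"dz": 0,"turn": 0},{"hand": 0.5,"dx": 0,"dy": 0,"dz": 0,"turn": 0},{"hand": 0.5,"dx": 0,"dy": 0,"dz": 0,"turn": 0}]}}

```text
time_s: 21.18
position: [552.7, 126.2, 130.2]
eef_rot: [-0.0, 0.686, 0.728, -0.0]
contact_force: [0.3, 0.6, -0.2]
grip_width: 42.6
grasp_force: 0.0
```

```bash
sed -i 's/abs(y-123)<20/abs(y-127)<20/' tilt.py; python3 tilt.py
```

```text
21.175 [552.7 126.2 130.2]
top: n 1266 y [110.5 131.1] z 158.6 slope deg -2.4
back z 116 134.7 167
back z 122 133.8 141
back z 128 133.2 148
back z 134 132.6 173
back z 140 132.0 190
back z 146 131.3 215
back z 152 130.6 268
ring/disc L 36 [134.8 134.9 135. ] 4
ring/disc L 42 [132.3 134.1 134.9] 47
ring/disc L 48 [131.5 133.3 134.3] 40
ring/disc L 54 [130.4 132.8 133.3] 28
ring/disc L 60 [131.6 132.5 132.9] 9
ring/disc L 78 [131.4 132.1 140.3] 24
ring/disc L 84 [127.8 139.8 140.5] 55
ring/disc L 90 [122.4 139.8 146.5] 128
ring/disc L 96 [120.8 139.6 146.5] 250
ring/disc L 102 [119.5 129.2 143.5] 416
ring/disc L 108 [121.6 135.9 140.7] 309
ring/disc L 114 [120.7 131.6 139.9] 102
R 42 [133.1 135.4 136. ] 37
R 48 [133.3 134.9 135.6] 36
R 54 [133.5 134.4 135.4] 35
R 60 [133.6 134.1 134.6] 5
R 78 [133.9 134.6 141.6] 14
R 84 [133.1 141.3 142. ] 58
R 90 [124.7 141.3 142. ] 105
R 96 [122.7 132.5 143.2] 190
R 102 [120.8 130.2 141.9] 371
R 108 [121.8 136.2 141.7] 279
R 114 [117.7 122.2 140.7] 13
```

It leans the same way again when pressed on the disc's face. I redo it: draw back, release, regrip upright, and stop just short of loading the disc.

Request:
{"name": "jog_arm", "arguments": {"deltas": [{"hand": 1,"dx": 0,"dy": -0.004,"dz": 0,"turn": 0},{"hand": 1,"dx": 0,"dy": 0,"dz": 0,"turn": 0},{"hand": 1,"dx": 0,"dy": 0,"dz": 0,"turn": 0},{"hand": 1,"dx": 0.0003,"dy": -0.005,"dz": 0,"turn": 0},{"hand": 1,"dx": 0.0003,"dy": -0.005,"dz": 0,"turn": 0},{"hand": 0.6,"dx": 0,"dy": 0,"dz": 0,"turn": 0},{"hand": 0.6,"dx": 0,"dy": 0.002,"dz": 0,"turn": 0},{"hand": 0.6,"dx": 0,"dy": 0,"dz": 0,"turn": 0},{"hand": 1,"dx": 0,"dy": 0,"dz": 0,"turn": 0},{"hand": 1,"dx": 0,"dy": 0,"dz": 0,"turn": 0}]}}

```text
time_s: 22.48
position: [553.5, 114.1, 130.4]
eef_rot: [0.0, 0.686, 0.728, 0.0]
contact_force: [0.3, -0.5, 0.2]
grip_width: 13.2
grasp_force: 27.8
```

Request:
{"name": "jog_arm", "arguments": {"deltas": [{"hand": 1,"dx": 0,"dy": 0,"dz": 0,"turn": 0},{"hand": 1,"dx": 0,"dy": 0,"dz": 0.0005,"turn": 0}]}}

```text
time_s: 22.72
position: [553.3, 114.0, 130.7]
eef_rot: [-0.0, 0.686, 0.728, -0.0]
contact_force: [0.2, -0.5, -1.6]
grip_width: 13.5
grasp_force: 27.5
```

```bash
python3 tilt.py | grep -v -e ' 4[0-9] \[' -e ' 5[0-9] \['
```

```text
22.725 [553.3 114.  130.7]
top: n 1308 y [103.4 124.2] z 158.7 slope deg -4.4
back z 116 134.4 162
back z 122 124.5 121
back z 128 124.4 122
back z 134 124.2 140
back z 140 124.1 165
back z 146 123.9 184
back z 152 123.6 266
ring/disc L 66 [109.3 111.1 115.7] 9
ring/disc L 72 [109.7 115.4 119.9] 148
ring/disc L 78 [112.4 119.  120. ] 91
ring/disc L 84 [117.8 119.4 140.4] 94
ring/disc L 90 [110.3 119.4 146.5] 148
ring/disc L 96 [109.5 119.4 146.5] 294
ring/disc L 102 [109.8 118.9 144.4] 435
ring/disc L 108 [113.3 136.3 140.6] 288
ring/disc L 114 [116.6 135.  140.2] 71
R 72 [110.5 115.7 121.7] 128
R 78 [114.2 121.1 141.4] 103
R 84 [117.4 121.6 141.9] 96
R 90 [112.1 121.4 141.9] 133
R 96 [111.3 120.9 142. ] 244
R 102 [111.6 119.9 141.8] 383
R 108 [114.5 137.4 141.8] 236
R 114 [117.  126.8 139.8] 8
```

Request:
{"name": "jog_arm", "arguments": {"deltas": [{"hand": 1,"dx": -0.0002,"dy": 0.004,"dz": -0.0003,"turn": 0},{"hand": 1,"dx": -0.0002,"dy": 0.004,"dz": 0,"turn": 0},{"hand": 1,"dx": -0.0001,"dy": 0.002,"dz": 0,"turn": 0},{"hand": 1,"dx": 0,"dy": 0.001,"dz": 0,"turn": 0},{"hand": 1,"dx": 0,"dy": 0,"dz": 0,"turn": 0}]}}

```text
time_s: 23.4
position: [553.1, 123.7, 130.6]
eef_rot: [0.001, 0.686, 0.727, -0.001]
contact_force: [1.5, -9.1, -0.6]
grip_width: 13.4
grasp_force: 27.5
```

Request:
{"name": "jog_arm", "arguments": {"deltas": [{"hand": 0.8,"dx": 0,"dy": 0,"dz": 0,"turn": 0},{"hand": 0.7,"dx": 0,"dy": 0,"dz": 0,"turn": 0},{"hand": 0.5,"dx": 0,"dy": 0,"dz": 0,"turn": 0},{"hand": 0.5,"dx": 0,"dy": 0,"dz": 0,"turn": 0}]}}

```text
time_s: 23.9
position: [552.9, 125.2, 130.6]
eef_rot: [0.0, 0.686, 0.728, 0.0]
contact_force: [-0.4, -0.2, -0.5]
grip_width: 42.6
grasp_force: 0.0
```

```bash
python3 tilt.py
```

```text
23.9 [552.9 125.2 130.6]
top: n 1267 y [111.9 132.6] z 158.4 slope deg -5.1
back z 116 134.3 167
back z 122 132.7 118
back z 128 132.6 125
back z 134 132.5 151
back z 140 132.5 156
back z 146 132.3 175
back z 152 131.6 363
ring/disc L 78 [126.7 127.1 140.4] 13
ring/disc L 84 [126.4 139.8 140.4] 55
ring/disc L 90 [117.7 127.5 146.6] 141
ring/disc L 96 [117.3 127.5 146.5] 292
ring/disc L 102 [117.  126.7 143.4] 470
ring/disc L 108 [120.2 137.  140.7] 259
ring/disc L 114 [126.1 135.3 139.8] 71
R 78 [129.2 129.9 141.6] 15
R 84 [128.3 141.2 141.9] 58
R 90 [120.5 129.9 142.1] 129
R 96 [119.3 129.  142. ] 233
R 102 [118.3 127.6 141.9] 420
R 108 [119.2 136.3 141.7] 275
R 114 [115.7 117.6 139.2] 9
```

Now it is clear what happens. Hanging exactly upright, the tab's overhanging foot meets the disc rim and holds the ring about 4 mm short. So I lift slightly, push the ring flush to the face, and release there.

Request:
{"name": "jog_arm", "arguments": {"deltas": [{"hand": 0.6,"dx": 0,"dy": -0.003,"dz": 0,"turn": 0},{"hand": 1,"dx": 0,"dy": 0,"dz": 0,"turn": 0},{"hand": 1,"dx": 0,"dy": 0,"dz": 0,"turn": 0},{"hand": 1,"dx": 0,"dy": -0.002,"dz": 0,"turn": 0},{"hand": 1,"dx": 0,"dy": 0,"dz": 0.003,"turn": 0},{"hand": 1,"dx": 0,"dy": 0,"dz": 0.001,"turn": 0},{"hand": 1,"dx": -0.0002,"dy": 0.003,"dz": 0,"turn": 0},{"hand": 1,"dx": -0.0001,"dy": 0.002,"dz": 0,"turn": 0},{"hand": 1,"dx": 0,"dy": 0,"dz": 0,"turn": 0}], "newtons": 30}}

```text
time_s: 25.08
position: [552.5, 124.9, 134.4]
eef_rot: [0.0, 0.686, 0.728, -0.0]
contact_force: [-0.4, -2.3, -1.4]
grip_width: 13.2
grasp_force: 31.4
```

Request:
{"name": "jog_arm", "arguments": {"deltas": [{"hand": 1,"dx": 0,"dy": 0.001,"dz": 0,"turn": 0},{"hand": 1,"dx": 0,"dy": 0.001,"dz": 0,"turn": 0},{"hand": 1,"dx": 0,"dy": 0,"dz": 0,"turn": 0}]}}

```text
time_s: 25.45
position: [552.7, 125.8, 134.6]
eef_rot: [0.001, 0.686, 0.727, -0.001]
contact_force: [-0.5, -8.5, -1.4]
grip_width: 13.6
grasp_force: 31.3
```

```bash
python3 tilt.py
```

```text
25.45 [552.7 125.8 134.6]
top: n 1414 y [116.2 136.6] z 162.2 slope deg -10.6
back z 116 137.4 95
back z 122 136.1 100
back z 128 136.1 118
back z 134 136.1 126
back z 140 136.1 144
back z 146 136.1 158
back z 152 136.2 164
ring/disc L 78 [129.2 129.8 140.5] 11
ring/disc L 84 [129.3 139.9 140.6] 50
ring/disc L 90 [129.3 140.  146.5] 89
ring/disc L 96 [120.6 139.5 146.4] 227
ring/disc L 102 [119.7 130.3 143.8] 363
ring/disc L 108 [122.8 133.3 140.5] 398
ring/disc L 114 [128.4 132.9 140. ] 85
R 78 [131.8 141.3 141.9] 9
R 84 [131.9 141.5 142. ] 42
R 90 [124.8 141.4 142.1] 85
R 96 [122.7 132.6 142.2] 159
R 102 [121.8 131.8 142. ] 289
R 108 [124.2 131.7 141.7] 361
```

Request:
{"name": "jog_arm", "arguments": {"deltas": [{"hand": 1,"dx": 0,"dy": -0.0015,"dz": 0,"turn": 0},{"hand": 1,"dx": 0,"dy": 0,"dz": -0.0015,"turn": 0},{"hand": 1,"dx": 0,"dy": 0,"dz": 0,"turn": 0}]}}

```text
time_s: 25.88
position: [552.7, 125.5, 133.0]
eef_rot: [0.0, 0.686, 0.728, 0.0]
contact_force: [1.4, -2.9, -1.8]
grip_width: 13.1
grasp_force: 31.3
```

Request:
{"name": "jog_arm", "arguments": {"deltas": [{"hand": 1,"dx": 0,"dy": 0,"dz": -0.001,"turn": 0},{"hand": 1,"dx": 0,"dy": 0,"dz": 0,"turn": 0}]}}

```text
time_s: 26.12
position: [552.7, 125.5, 132.1]
eef_rot: [0.0, 0.686, 0.728, 0.0]
contact_force: [1.8, -3.2, -0.9]
grip_width: 13.6
grasp_force: 31.5
```

Request:
{"name": "jog_arm", "arguments": {"deltas": [{"hand": 1,"dx": 0,"dy": 0,"dz": -0.0008,"turn": 0},{"hand": 1,"dx": 0,"dy": 0,"dz": 0,"turn": 0},{"hand": 0.8,"dx": 0,"dy": 0,"dz": 0,"turn": 0},{"hand": 0.7,"dx": 0,"dy": 0,"dz": 0,"turn": 0},{"hand": 0.5,"dx": 0,"dy": 0,"dz": 0,"turn": 0},{"hand": 0.5,"dx": 0,"dy": 0,"dz": 0,"turn": 0}]}}

```text
time_s: 26.88
position: [552.5, 125.7, 131.1]
eef_rot: [-0.0, 0.686, 0.728, 0.0]
contact_force: [-0.5, 0.7, -0.2]
grip_width: 42.6
grasp_force: 0.0
```

```bash
python3 tilt.py
```

```text
26.875 [552.5 125.7 131.1]
top: n 1264 y [110.9 131.7] z 158.7 slope deg -3.1
back z 116 134.8 147
back z 122 134.1 127
back z 128 133.5 150
back z 134 133.0 167
back z 140 132.3 188
back z 146 131.8 206
back z 152 131.1 261
ring/disc L 42 [131.9 133.7 134.7] 48
ring/disc L 48 [131.9 133.1 134. ] 37
ring/disc L 54 [130.1 132.6 133.5] 30
ring/disc L 60 [131.3 132.4 132.7] 7
ring/disc L 78 [131.5 132.1 140.5] 20
ring/disc L 84 [131.1 139.9 140.6] 56
ring/disc L 90 [121.8 139.7 146.5] 117
ring/disc L 96 [120.4 138.9 146.5] 249
ring/disc L 102 [119.7 129.6 143.8] 426
ring/disc L 108 [121.6 135.7 140.6] 305
ring/disc L 114 [118.6 131.5 139.8] 100
R 42 [133.6 135.2 135.7] 37
R 48 [133.5 134.7 135.4] 29
R 54 [133.  134.2 134.9] 30
R 78 [133.4 134.5 141.8] 12
R 84 [125.9 141.4 141.9] 55
R 90 [124.  141.3 142.1] 105
R 96 [122.4 132.3 143.3] 190
R 102 [120.8 130.2 141.8] 372
R 108 [122.2 136.6 141.7] 263
R 114 [119.9 136.  141.1] 9
```

This is its repeatable resting state: ring against the disc, tab within about 6° of upright. Retreating straight up.

Request:
{"name": "jog_arm", "arguments": {"deltas": [{"hand": 0.4,"dx": 0,"dy": 0,"dz": 0.01,"turn": 0},{"hand": 0.4,"dx": 0,"dy": 0,"dz": 0.025,"turn": 0},{"hand": 0.4,"dx": 0,"dy": 0,"dz": 0.03,"turn": 0},{"hand": 0.4,"dx": 0,"dy": 0,"dz": 0.03,"turn": 0},{"hand": 0.4,"dx": 0,"dy": 0,"dz": 0.02,"turn": 0},{"hand": 0.4,"dx": 0,"dy": 0,"dz": 0,"turn": 0},{"hand": 0.4,"dx": 0,"dy": 0,"dz": 0,"turn": 0}]}}

```text
time_s: 27.8
position: [552.4, 125.6, 245.5]
eef_rot: [-0.0, 0.686, 0.728, -0.0]
contact_force: [0.6, 1.2, -1.2]
grip_width: 51.0
grasp_force: 0.0
```

```bash
python3 tilt.py | head -9; python3 -c "
from plant import order; print(order.hand_in())"
```

```text
27.8 [552.4 125.6 245.5]
top: n 406 y [110.8 131.3] z 158.7 slope deg -0.6
back z 116 135.5 50
back z 122 134.1 33
back z 128 133.5 38
back z 134 132.9 38
back z 140 132.3 37
back z 146 131.8 42
back z 152 131.1 54
the job is handed in; nothing more can be done
None
```

I handed the job in at about 28 s: the runner is round both bends and released with its ring against the stop disc, but its tab leans about 6° back from upright, because exactly upright it stops about 4 mm short of the disc; during an early lowering attempt the wrist force briefly read about 41 N, apparently through the runner rather than the gripper's body; the spare runner was not touched.

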